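# Reseat a vial under the reader's push-latch cover

## Task

Press the reader's white push-latch cover by its blue pad and let go so that it pops fully open, push the green-capped vial that stands proud down until it is fully home in its well, then push the cover shut and press it again so that it relatches. Only press and push with the fingertips or the outside of the fingers: do not pull the vial up, and leave everything else on the bench and on the reader where it stands.

Things in the scene. Friction and masses are not known exactly. Their poses are not given: they have to be found in the camera images.
- reader: white vial reader fixed on the bench, 280 (x) by 340 (y) mm, deck under the cover 80 mm above the bench, body round it 66 mm. Origin: centre of its underside; x from its front (robot side) to its back, y left, z up. Grey screen hood at x -125 to +5, y +60 to +160 mm, its top 102 mm above the bench; the cover is on the right part.
- cover (a joint): angle of the white cover, rad: 0 shut and latched, 1.5 fully open (nearly upright). Push-push latch: press it inward to its solid stop (-0.09, about 10 mm at the pad) and let go; it then swings up by itself to 1.5 in about 5 s, so keep out of its path. Open, push it down past 0 to the same stop and let go: it returns to 0 and stays. Shorter presses do not switch it.
- cover_hinge (a point): middle of the cover's hinge line (along the reader's y), at reader x +90, y -60, z 80 mm: the cover's far edge, at deck height. A damped spring opens the cover: it resists with 1 to 3 N at the pad, more when pushed fast (5 N or more above 0.1 m/s). To shut the open cover, push on its outside (hinge side) face, over towards the robot and down.
- cover_press (a point): centre of the blue press pad on the cover's outside face, moving with it; x axis towards the hinge, z out of the face. Cover: shallow shell 140 mm from hinge to front edge, 200 mm wide; face 38 mm above the hinge line when shut (118 above the bench), skirts 37 mm deep at front and sides. The pad is 116 mm from the hinge line, 24 mm from the front edge.
- vial (a joint): how far the green-capped vial is pushed down, m: starts at 0 to 0.003, fully home at its stop, 0.012; negative means pulled up. It slides stiffly (3 N) and stays where it is left.
- vial_top (a point): centre of the top of the proud vial's green cap, 22 mm diameter, under the cover, 17 to 20 mm above the deck at the start, 8 mm when home. Its yellow-rimmed well is one of four along the reader's y at x 0, y -127.5, -82.5, -37.5 or +7.5 mm; the others hold seated white-capped vials, same diameter, tops 9 mm above the deck.
- spare_vial: upright loose vial with green cap, 22 mm diameter, 45 mm tall, standing on the reader behind the screen hood. Origin: centre of its underside. Leave alone.
- sample_jar: clear jar with red cap, 60 mm diameter, 70 mm tall, on the bench. Origin: centre of its underside. Leave alone.
- reagent_bottle: amber bottle with blue cap, 60 mm diameter, 140 mm tall, on the bench. Origin: centre of its underside. Leave alone.
- beaker: glass beaker, 70 mm diameter, 85 mm tall, on the bench. Origin: centre of its underside. Leave alone.
- marker: white marker pen with blue cap lying along its x axis, 123 mm long, 13 mm thick. Origin: underside near its middle. Leave alone.
- vial_rack: blue rack 90 x 160 mm with capped vials, 46 mm tall in all. Origin: centre of its underside. Leave alone.
- card_tray: grey open tray 120 x 100 x 40 mm. Origin: centre of its underside. Leave alone.

How it is judged:
By the outcome, as a careful person would: the job done as asked, in the order asked, and still so for the second after the job is handed in, with the robot touching nothing.
It also fails if it takes over 64 s, if anything falls off the work surface, if the arm or the gripper's body presses on something with over 40 N, if the wrist force passes 120 N, or if a joint passes its speed limit or range.

## Robot

A 6-joint arm with a two-finger parallel gripper is mounted at the origin on the work surface. World frame = base frame: x ahead of the robot, y to its left, z up, the work surface at z = 0. Lengths are in mm, angles in rad, forces in N, time in s.
With the tool pointing down it reaches from about 350 to 775 mm from the base axis. Payload 7.3 kg.
Tool frame: the origin (TCP) lies on the centre line of the jaws, within the pads' length; the fingertips stand 22 mm ahead of it and the grasp point (between the pads) lies 3 mm ahead of it; z points along the fingers, y is the direction in which the jaws open and shut (so a half turn about z gives the same grasp; the last joint's range is limited). The gripper opens to 92 mm and grips with 3 to 60 N. Pads are 19 mm wide; open, the fingers measure 130 mm over their backs; the gripper's body (75 mm by 190 mm) begins 47 mm behind the grasp point.
Start: joints at [-1.251, 0.342, 1.524, -0, 1.275, -0.146], TCP at [235.821, -469.075, 248.741] pointing down, gripper open.
Joint ranges: [-2.53, 2.53], [-0.77, 2.02], [0.04, 2.7], [-1, 4.14], [0.28, 2.66], [-3.11, 3.11]. Speed limits (rad/s): [2.57, 2.57, 3.14, 3.14, 3.14, 3.14].

## Interface

Orientations are given as [roll, pitch, yaw] about the fixed x, y, z axes, in that order (R = Rz(yaw) Ry(pitch) Rx(roll)).
In Python, from plant import get_obs, capture, bot, spot_in gives the robot as it stands.
- The arm moves only by the shell command python3 -m handwheel 'ROWS' [OPENING]. ROWS is JSON, a list of rows, each a list of 2 entries, a list of its own where there are three numbers: the shift along the world's x, y, z in mm, then the turn, a rotation vector about the world's x, y, z in rad. In form: [[[x, y, z], [wx, wy, wz]], ...]. A call has 1 to 12 rows; each row shifts and turns the commanded pose from where the row before left it; what a row does not reach is not made up. A row lasts 1/8 s, in which the tool goes at most 62.5 mm and 10.7 degrees, less where a joint would pass 70% of its speed; a pose out of reach is approached as far as the arm can. A call is refused whole if a number of a shift passes 62.5 or a number of a turn 0.188, either way. A call with a gripper value outside its range is refused whole. OPENING is the closure, from 0 (fully open) to 1 (shut), set as the call begins (- or left out, the last holds). The fingers move at their own pace and stop on an object; the grip force is fixed at half the most. Time passes only in rows, so rows that do not move let the fingers close. It gives the time, the measured TCP pose, the force and the opening at its end, in the units of the state.
- get_obs(): the state, without advancing time (a new reading comes with each control period).
- capture(name): name is "side" or "top"; returns a dict with "img" (480x640x3 uint8, red, green, blue), "fx", "fy", "cx", "cy" (pixels), "cam_to_world" (4x4, takes a point from camera to world coordinates). Camera axes: x right, y up, looking along -z (the intrinsics and any distortion apply to the point x, -y, -z); pixel columns grow to the right and rows downward; lengths in mm; the calibration is good to about 2 mm. A picture is of the moment at which its call begins. There is no depth.
- bot.close_job(): hands the job in, once; it reports no verdict.
Trained networks look in the newest picture that a camera, given by its name, has taken for a name from the list of things; names that differ only in an ending like _2 or _b are one class to them, and where a whole thing is asked for, a point or a joint stands for the part that bears it (a point fixed in the world has none). Each returns a list of dicts, best first, with "score" (0 to 1); they miss things now and then, are a little off and sometimes report something else, mostly with a low value. They report only what shows in the picture. A call takes as long as a camera call.
- spot_in(thing, camera): "xyz" ([x, y, z] in mm, in the coordinates of the camera as it stood for that picture, good to about 4 mm: the middle of the surface that is visible of it).
The state is a dict: "time": time; "joint_positions": joint angles; "dq": joint speeds; "tau": joint torques, N m; "tool_pos": TCP position; "tcp_rot": TCP orientation; "contact_force": force on the tool from outside, world axes, zero at the start; "moment": the same for the moment, N m; "grip_width": finger opening in mm.
Only numpy, scipy, OpenCV 4.12 (cv2) and the standard library are available. Lean on these libraries where they do the work, as an engineer would, in place of code of your own. Each camera call takes 0.05 s, during which the arm holds its last target. There are 200 camera calls.

## Working session

There is one attempt and no reset: what is moved stays moved. The work goes in short steps, Python scripts to look and compute and a shell command to move; the robot and the scene stay as the last step left them, time stands still between calls to the robot, and variables do not carry over. Pictures are saved under pics/ and viewed, about 8 in all and at most 12, crops included, and the job is handed in when it is done.

```bash
mkdir -p pics; ls
cat > h.py <<'E'
import numpy as np, cv2
from plant import get_obs, capture, bot, spot_in
def w(c,p): return (c["cam_to_world"]@np.r_[p,1])[:3]
def proj(c,P):
    q=np.linalg.inv(c["cam_to_world"])@np.r_[P,1]
    return np.array([c["cx"]+c["fx"]*q[0]/-q[2], c["cy"]+c["fy"]*-q[1]/-q[2]])
def ray_z(c,u,v,z):
    d=c["cam_to_world"][:3,:3]@np.array([(u-c["cx"])/c["fx"],-(v-c["cy"])/c["fy"],-1]); o=c["cam_to_world"][:3,3]
    return o+d*(z-o[2])/d[2]
E
python3 - <<'E'
from h import *
for n in("top","side"):
    c=capture(n); cv2.imwrite(f"pics/{n}0.png",c["img"][:,:,::-1])
    print(n,[k for k in c if k!="img"],c["cam_to_world"].round(2).tolist(),c["fx"],c["cx"],c["cy"])
    for t in("reader","cover_press","cover","spare_vial","sample_jar","reagent_bottle","beaker","marker","vial_rack","card_tray"):
        for d in spot_in(t,n)[:2]: print(t,round(d["score"],2),w(c,d["xyz"]).round(0),proj(c,w(c,d["xyz"])).round(0))
print(get_obs())
E
```

```text
pics
top ['fx', 'fy', 'cx', 'cy', 'cam_to_world'] [[-0.03, 0.99, -0.14, 266.11], [-1.0, -0.03, 0.01, 45.56], [0.0, 0.14, 0.99, 1554.69], [0.0, 0.0, 0.0, 1.0]] 599.7959567956419 322.5773905501582 235.4866610663678
reader 0.73 [517.  73.  65.] [308. 222.]
cover_press 0.57 [549.  13. 121.] [332. 204.]
cover 0.7 [553.   9. 118.] [333. 203.]
cover 0.65 [ 481. -381.   69.] [489. 231.]
spare_vial 0.39 [628. 197. 118.] [256. 175.]
spare_vial 0.2 [678. 369.  47.] [192. 164.]
sample_jar 0.56 [ 477. -382.   68.] [490. 232.]
reagent_bottle 0.58 [ 601. -405.   92.] [498. 181.]
beaker 0.69 [677. 370.  48.] [191. 164.]
marker 0.82 [337. 426.  12.] [172. 298.]
marker 0.25 [675. 370.  46.] [192. 165.]
vial_rack 0.75 [520. 465.  32.] [156. 226.]
card_tray 0.79 [ 314. -396.    7.] [493. 298.]
side ['fx', 'fy', 'cx', 'cy', 'cam_to_world'] [[-0.66, 0.57, -0.5, -124.11], [-0.75, -0.48, 0.45, 584.11], [0.02, 0.67, 0.74, 990.92], [0.0, 0.0, 0.0, 1.0]] 538.2783229711497 319.5929516277013 233.43494808517076
reader 0.6 [486. 106.  62.] [294. 257.]
cover_press 0.77 [541.  29. 116.] [305. 211.]
cover 0.97 [531. 
[... 350 characters left out ...]
.83 [ 300. -407.   12.] [495. 213.]
{'time': 1.1, 'joint_positions': array([-1.25099164e+00,  3.41991641e-01,  1.52408014e+00, -1.45391323e-06,
        1.27541712e+00, -1.46025656e-01]), 'dq': array([-0.00033353,  0.00176474,  0.00075335,  0.00063442, -0.00111501,
        0.00022683]), 'tau': array([ 2.45893039e-03, -4.31125295e+01, -2.44478363e+01,  7.19798869e-02,
        4.80853789e-02,  3.03136652e-06]), 'tool_pos': array([ 235.82553055, -469.07659029,  248.75179385]), 'tcp_rot': array([3.14149021e+00, 1.64733119e-05, 4.65830768e-01]), 'contact_force': array([ 0.17898891, -0.76991868,  0.11355484]), 'moment': array([-0.02194263,  0.00719815, -0.0460307 ]), 'grip_width': 91.8737961978077}
```

Run:
```python
import cv2
a=cv2.imread("pics/top0.png")[140:310,230:430]
cv2.imwrite("pics/topc.png",cv2.resize(a,None,fx=4,fy=3.5*4/3.5*.88,interpolation=2)[:600])
```

```text
(no output)
```

View pics/topc.png

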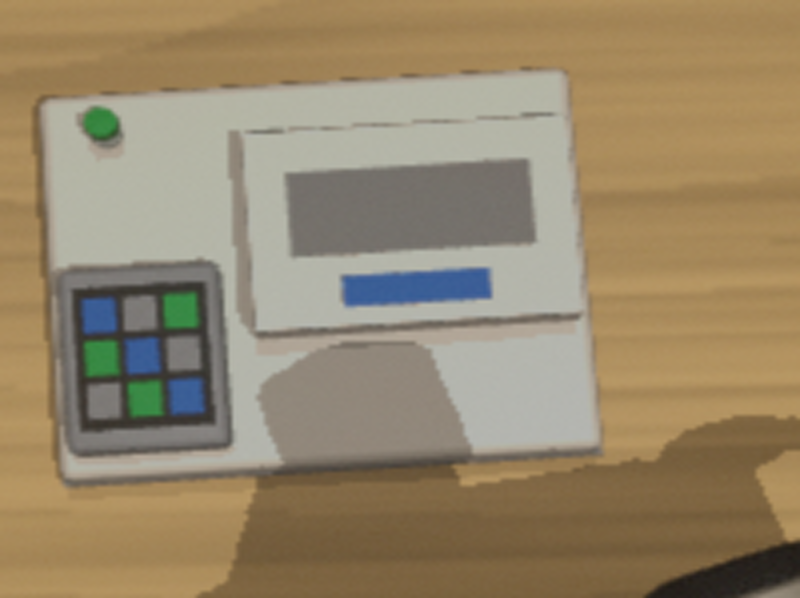

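View pics/side0.png

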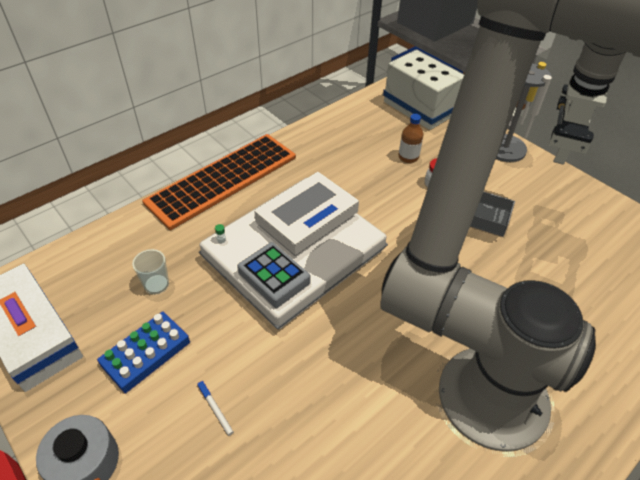

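Run:
```python
from h import *
from scipy.optimize import least_squares
c=capture("top")
pts=[((42,98),(140,170,66)),((567,70),(140,-170,66)),((600,448),(-140,-170,66)),((62,479),(-140,170,66)),
((257,331),(-50,40,118)),((582,314),(-50,-160,118)),((416,286.5),(-26,-60,118)),((560,115),(90,-160,118)),((245,132),(90,40,118))]
def res(p,full=False):
    r=[]
    for (u,v),(x,y,z) in pts:
        P=[p[0]+x*np.cos(p[2])-y*np.sin(p[2]),p[1]+x*np.sin(p[2])+y*np.cos(p[2]),z]
        r.append(proj(c,P)-[230+u/4,140+v/3.52])
    return np.array(r) if full else np.ravel(r)
s=least_squares(res,[520,75,0],loss="soft_l1")
print(s.x, res(s.x,True).round(2).tolist())
img=c["img"].astype(int);m=(img[...,2]-img[...,0]>60)[205:235,300:370]
v,u=np.nonzero(m); print(len(u),u.mean()+300,v.mean()+205, ray_z(c,u.mean()+300,v.mean()+205,118))
x,y,t=s.x
for n,(a,b) in dict(pad=(-26,-60),hinge=(90,-60),w1=(0,-127.5),w2=(0,-82.5),w3=(0,-37.5),w4=(0,7.5)).items():
    print(n,round(x+a*np.cos(t)-b*np.sin(t),1),round(y+a*np.sin(t)+b*np.cos(t),1))
```

```text
[5.28921557e+02 6.92119210e+01 3.79573195e-02] [[-1.17, -1.01], [0.57, -1.41], [0.95, 0.28], [-1.07, 0.32], [-0.61, 0.2], [0.52, -0.25], [0.19, 0.44], [1.6, 0.09], [-0.92, 0.39]]
291 333.59106529209623 221.10996563573883 [507.03597807   9.6755034  118.        ]
pad 505.2 8.3
hinge 621.1 12.7
w1 533.8 -58.2
w2 532.1 -13.2
w3 530.3 31.7
w4 528.6 76.7
```

```bash
python3 -m handwheel '[[[22,39.8,0],[0,0,-0.0357]],[[22.4,39.8,0],[0,0,-0.0357]],[[22.4,39.8,0],[0,0,-0.0357]],[[22.4,39.8,0],[0,0,-0.0357]],[[22.4,39.8,0],[0,0,-0.0357]],[[22.4,39.8,0],[0,0,-0.0357]],[[22.4,39.8,0],[0,0,-0.0357]],[[22.4,39.8,0],[0,0,-0.0357]],[[22.4,39.8,0],[0,0,-0.0357]],[[22.4,39.8,0],[0,0,-0.0357]],[[22.4,39.8,0],[0,0,-0.0357]],[[22.4,39.8,0],[0,0,-0.0357]]]' 1
python3 -m handwheel '[[[0,0,-40],[0,0,0]],[[0,0,-40],[0,0,0]],[[0,0,-18],[0,0,0]],[[0,0,0],[0,0,0]]]'
```

```text
time: 2.65
tool_pos: [504.9, 9.9, 248.9]
tcp_rot: [3.141, -0.0, 0.036]
contact_force: [0.5, 0.4, 0.1]
grip_width: 0.8
time: 3.15
tool_pos: [503.4, 8.7, 149.6]
tcp_rot: [-3.141, 0.003, 0.037]
contact_force: [0.5, 0.7, -0.4]
grip_width: 0.4
```

```bash
python3 -m handwheel '[[[0,0,-5],[0,0,0]],[[0,0,-5],[0,0,0]],[[0,0,-4],[0,0,0]],[[0,0,-4],[0,0,0]],[[0,0,0],[0,0,0]]]'
```

```text
time: 3.78
tool_pos: [504.0, 8.5, 132.6]
tcp_rot: [3.142, 0.0, 0.037]
contact_force: [-2.2, -0.4, 0.8]
grip_width: 0.1
```

```bash
python3 -m handwheel '[[[0,0,-2],[0,0,0]],[[0,0,-2],[0,0,0]],[[0,0,0],[0,0,0]]]'
```

```text
time: 4.15
tool_pos: [504.2, 8.5, 129.4]
tcp_rot: [3.141, -0.0, 0.038]
contact_force: [-5.1, 0.2, 9.4]
grip_width: 0.4
```

```bash
python3 -m handwheel '[[[0,0,-1],[0,0,0]],[[0,0,-1],[0,0,0]],[[0,0,0],[0,0,0]]]'; python3 -m handwheel '[[[0,0,30],[0,0,0]],[[-30,0,40],[0,0,0]],[[-45,0,30],[0,0,0]],[[-20,0,20],[0,0,0]],[[0,0,0],[0,0,0]],[[0,0,0],[0,0,0]],[[0,0,0],[0,0,0]],[[0,0,0],[0,0,0]]]'
python3 - <<'E'
from h import *
o=[cv2.cvtColor(capture(n)["img"],4) for n in("top","side")]
cv2.imwrite("pics/a.png",np.hstack([cv2.resize(o[0][110:310,230:430],(400,400)),cv2.resize(o[1][110:310,200:400],(400,400))]))
E
```

```text
time: 4.53
tool_pos: [504.0, 8.5, 128.3]
tcp_rot: [3.141, -0.001, 0.038]
contact_force: [-8.4, -0.7, 18.1]
grip_width: 0.7
time: 5.52
tool_pos: [409.5, 8.5, 245.9]
tcp_rot: [-3.141, 0.002, 0.037]
contact_force: [0.6, -0.4, 0.6]
grip_width: 0.4
```

View pics/a.png

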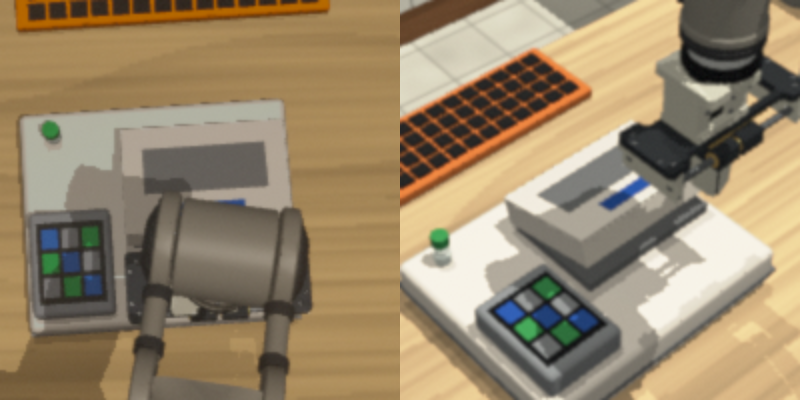

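The side view shows the cover rising (dark gap under its front edge, near crop pixel 600,270) and the gripper clear of it. I'll move aside to the right and wait.

```bash
python3 -m handwheel '[[[0,-50,10],[0,0,0]],[[0,-50,10],[0,0,0]],[[0,-50,10],[0,0,0]],[[0,-40,10],[0,0,0]],[[0,0,0],[0,0,0]],[[0,0,0],[0,0,0]],[[0,0,0],[0,0,0]],[[0,0,0],[0,0,0]],[[0,0,0],[0,0,0]],[[0,0,0],[0,0,0]],[[0,0,0],[0,0,0]],[[0,0,0],[0,0,0]]]'; python3 -m handwheel '[[[0,0,0],[0,0,0]],[[0,0,0],[0,0,0]],[[0,0,0],[0,0,0]],[[0,0,0],[0,0,0]],[[0,0,0],[0,0,0]],[[0,0,0],[0,0,0]],[[0,0,0],[0,0,0]],[[0,0,0],[0,0,0]],[[0,0,0],[0,0,0]],[[0,0,0],[0,0,0]],[[0,0,0],[0,0,0]],[[0,0,0],[0,0,0]]]'; python3 -m handwheel '[[[0,0,0],[0,0,0]],[[0,0,0],[0,0,0]],[[0,0,0],[0,0,0]],[[0,0,0],[0,0,0]],[[0,0,0],[0,0,0]],[[0,0,0],[0,0,0]],[[0,0,0],[0,0,0]],[[0,0,0],[0,0,0]],[[0,0,0],[0,0,0]]]'
python3 - <<'E'
from h import *
o=[]
for n in("top","side"):
    c=capture(n);o.append(cv2.cvtColor(c["img"],4))
    for d in spot_in("vial_top",n)[:3]+spot_in("cover",n)[:1]: print(n,round(d["score"],2),w(c,d["xyz"]).round(0),proj(c,w(c,d["xyz"])).round(0))
cv2.imwrite("pics/b.png",np.hstack([cv2.resize(o[0][110:310,230:430],(400,400)),cv2.resize(o[1][110:310,200:400],(400,400))]))
E
```

```text
time: 7.12
tool_pos: [409.2, -181.5, 286.7]
tcp_rot: [3.142, 0.0, 0.037]
contact_force: [0.3, -0.6, -0.5]
grip_width: -0.1
time: 8.62
tool_pos: [409.2, -181.5, 286.7]
tcp_rot: [3.142, 0.0, 0.037]
contact_force: [-0.6, -0.1, -0.6]
grip_width: 0.3
time: 9.75
tool_pos: [409.2, -181.5, 286.8]
tcp_rot: [3.141, -0.0, 0.037]
contact_force: [0.2, -0.7, 0.3]
grip_width: 0.8
top 0.69 [634.  15. 223.] [331. 159.]
side 0.3 [510. 476.  26.] [144. 353.]
side 0.55 [642.  18. 161.] [280. 171.]
```

View pics/b.png

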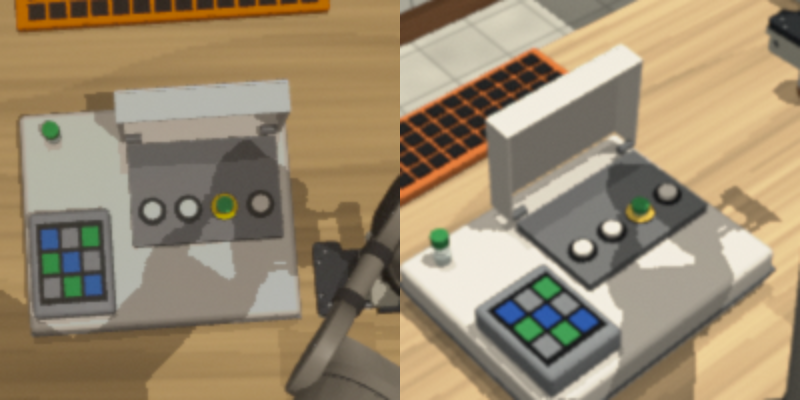

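The cover is upright. The green cap in the yellow rim is third from the left: top crop (224,205) and side crop (641,206). That is the well at y -82.5.

Run:
```python
from h import *
for n,(a,b),box in (("top",(342,212),9),("side",(320,213),9)):
    c=capture(n);i=c["img"].astype(int)[b-box:b+box,a-box:a+box]
    v,u=np.nonzero((i[...,1]-i[...,0]>25)&(i[...,1]-i[...,2]>15)); u=u.mean()+a-box;v=v.mean()+b-box
    print(n,u,v,ray_z(c,u,v,98),ray_z(c,u,v,94),proj(c,[532.1,-13.2,98]))
```

```text
top 341.97872340425533 211.82978723404256 [533.04311329 -12.20413406  98.        ] [533.77609451 -12.36275179  94.        ] [342.39417863 212.19522549]
side 319.79661016949154 211.96610169491527 [529.40012631  -6.79487101  98.        ] [532.32767537  -9.44192863  94.        ] [321.1049801  210.07940907]
```

```bash
python3 -m handwheel '[[[24.6,33.8,0],[0,0,0]],[[24.6,33.8,0],[0,0,0]],[[24.6,33.8,0],[0,0,0]],[[24.6,33.8,0],[0,0,0]],[[24.9,33.8,0],[0,0,0]],[[0,0,-40],[0,0,0]],[[0,0,-50],[0,0,0]],[[0,0,-40],[0,0,0]],[[0,0,-26],[0,0,0]],[[0,0,0],[0,0,0]]]'; python3 -m handwheel '[[[0,0,-5],[0,0,0]],[[0,0,-5],[0,0,0]],[[0,0,-4],[0,0,0]],[[0,0,-3],[0,0,0]],[[0,0,0],[0,0,0]]]'
```

```text
time: 11.4
tool_pos: [531.3, -12.3, 129.0]
tcp_rot: [-3.141, 0.004, 0.037]
contact_force: [0.2, 0.1, 0.8]
grip_width: 0.3
time: 12.02
tool_pos: [532.8, -12.5, 113.8]
tcp_rot: [3.141, -0.001, 0.037]
contact_force: [0.7, -0.0, 1.2]
grip_width: 0.3
```

```bash
python3 -m handwheel '[[[0,0,-2],[0,0,0]],[[0,0,-1],[0,0,0]],[[0,0,-1],[0,0,0]],[[0,0,0],[0,0,0]]]';  python3 -m handwheel '[[[0,0,-1],[0,0,0]],[[0,0,-1],[0,0,0]],[[0,0,0],[0,0,0]]]'
```

```text
time: 12.52
tool_pos: [532.8, -12.5, 110.2]
tcp_rot: [3.141, -0.001, 0.037]
contact_force: [-0.4, -0.5, 5.9]
grip_width: -0.1
time: 12.9
tool_pos: [532.8, -12.5, 110.0]
tcp_rot: [3.141, -0.002, 0.038]
contact_force: [-6.1, 0.2, 20.5]
grip_width: -0.0
```

```bash
python3 -m handwheel '[[[0,0,40],[0,0,0]],[[0,0,50],[0,0,0]],[[0,0,50],[0,0,0]],[[0,0,40],[0,0,0]],[[0,0,0],[0,0,0]]]'
python3 - <<'E'
from h import *
print(get_obs()["tool_pos"])
o=[]
for n in("top","side"): o.append(cv2.cvtColor(capture(n)["img"],4))
cv2.imwrite("pics/c.png",np.hstack([cv2.resize(o[0][110:310,230:430],(400,400)),cv2.resize(o[1][110:310,200:400],(400,400))]))
th=np.r_[np.arange(1.5,0.05,-0.07),0,-0.09]
X=621.1-125*np.cos(th)+38*np.sin(th)+9.5; Z=80+125*np.sin(th)+38*np.cos(th)+22; Y=12.7+.038*(X-621)
print(np.c_[th,X,Y,Z].round(1)[[0,-2,-1]])
print(np.c_[np.diff(X),np.diff(Y),np.diff(Z)].round(1).tolist())
E
```

```text
time: 13.52
tool_pos: [533.4, -12.6, 290.6]
tcp_rot: [3.14, -0.005, 0.037]
contact_force: [0.3, -0.6, -0.4]
grip_width: 0.4
[533.44024349 -12.55269003 290.55937777]
[[ 1.500e+00  6.597e+02  1.420e+01  2.294e+02]
 [ 0.000e+00  5.056e+02  8.300e+00  1.400e+02]
 [-1.000e-01  5.027e+02  8.200e+00  1.286e+02]]
[[-9.0, -0.3, 1.7], [-9.1, -0.3, 1.1], [-9.1, -0.3, 0.5], [-9.1, -0.3, -0.2], [-9.1, -0.3, -0.8], [-9.0, -0.3, -1.5], [-8.9, -0.3, -2.1], [-8.7, -0.3, -2.7], [-8.5, -0.3, -3.3], [-8.3, -0.3, -3.9], [-8.0, -0.3, -4.5], [-7.6, -0.3, -5.0], [-7.3, -0.3, -5.5], [-6.9, -0.3, -6.0], [-6.4, -0.2, -6.5], [-6.0, -0.2, -6.9], [-5.5, -0.2, -7.3], [-4.9, -0.2, -7.7], [-4.4, -0.2, -8.0], [-3.8, -0.1, -8.3], [-4.4, -0.2, -12.3], [-2.9, -0.1, -11.4]]
```

View pics/c.png

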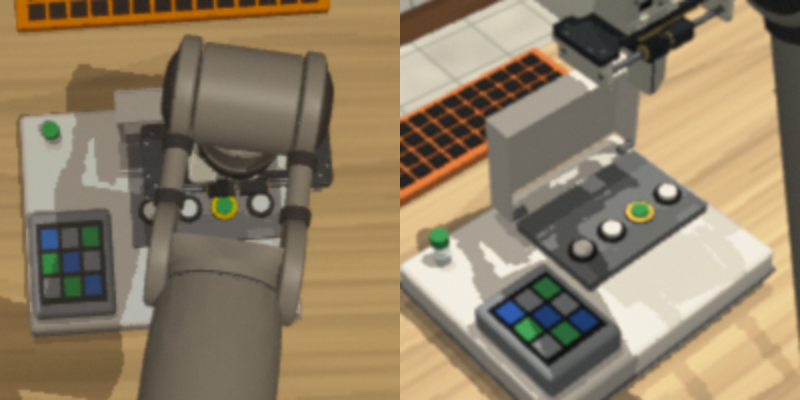

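The green cap at side crop (640,211) is now level with its white neighbours, and the other vials are undisturbed. Next I go over and behind the cover.

```bash
python3 -m handwheel '[[[30,6,0],[0,0,0]],[[40,7,0],[0,0,0]],[[45,8,0],[0,0,0]],[[40,7,0],[0,0,0]],[[0,0,0],[0,0,0]],[[0,0,-20],[0,0,0]],[[0,0,-25],[0,0,0]],[[0,0,-16],[0,0,0]],[[0,0,0],[0,0,0]]]'
```

```text
time: 14.75
tool_pos: [686.3, 15.5, 225.0]
tcp_rot: [-3.141, 0.004, 0.037]
contact_force: [0.5, -0.8, -0.1]
grip_width: 0.9
```

```bash
python3 -m handwheel '[[[-10,-0.4,0],[0,0,0]],[[-9,-0.4,0],[0,0,0]],[[0,0,0],[0,0,0]]]'
```

```text
time: 15.12
tool_pos: [668.2, 14.7, 227.8]
tcp_rot: [3.141, -0.001, 0.037]
contact_force: [-0.5, -0.2, 0.6]
grip_width: -0.0
```

```bash
python3 -m handwheel '[[[-8.5,-0.3,1.5],[0,0,0]],[[-9,-0.3,1.7],[0,0,0]],[[-9.1,-0.3,1.1],[0,0,0]],[[-9.1,-0.3,0.5],[0,0,0]],[[-9.1,-0.3,-0.2],[0,0,0]],[[-9.1,-0.3,-0.8],[0,0,0]],[[0,0,0],[0,0,0]]]'
```

```text
time: 16.0
tool_pos: [613.7, 13.0, 230.6]
tcp_rot: [-3.141, 0.001, 0.037]
contact_force: [0.7, -0.1, 0.5]
grip_width: 0.2
```

Run:
```python
from h import *
print(get_obs()["contact_force"],get_obs()["tool_pos"])
o=cv2.cvtColor(capture("side")["img"],4)
cv2.imwrite("pics/d.png",cv2.resize(o[80:280,200:400],(600,600)))
```

```text
[ 0.73838477 -0.14104303  0.53641049] [613.69149706  13.04448143 230.59796182]
```

View pics/d.png

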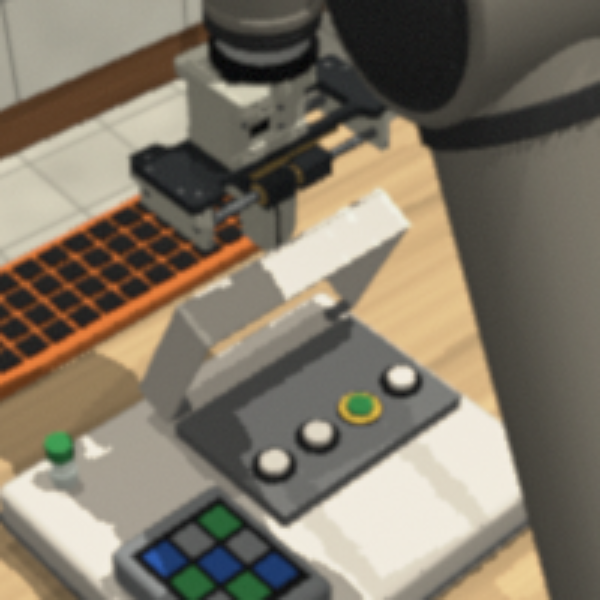

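The cover is being pushed over, now at about 1.1 rad, with the fingers behind its front edge (crop 280,240). I'll continue the arc.

```bash
python3 -m handwheel '[[[-9,-0.3,-1.5],[0,0,0]],[[-8.9,-0.3,-2.1],[0,0,0]],[[-8.7,-0.3,-2.7],[0,0,0]],[[-8.5,-0.3,-3.3],[0,0,0]],[[-8.3,-0.3,-3.9],[0,0,0]],[[-8,-0.3,-4.5],[0,0,0]],[[-7.6,-0.3,-5],[0,0,0]],[[-7.3,-0.3,-5.5],[0,0,0]],[[-6.9,-0.3,-6],[0,0,0]]]'; python3 -m handwheel '[[[-6.4,-0.2,-6.5],[0,0,0]],[[-6,-0.2,-6.9],[0,0,0]],[[-5.5,-0.2,-7.3],[0,0,0]],[[-4.9,-0.2,-7.7],[0,0,0]],[[-4.4,-0.2,-8],[0,0,0]],[[-3.8,-0.1,-8.3],[0,0,0]],[[-2.2,-0.1,-6],[0,0,0]],[[-2.2,0,-6],[0,0,0]],[[0,0,0],[0,0,0]]]'
```

```text
time: 17.18
tool_pos: [541.0, 10.2, 195.7]
tcp_rot: [3.142, -0.0, 0.037]
contact_force: [1.0, 0.3, 0.5]
grip_width: 0.5
time: 18.3
tool_pos: [505.1, 9.1, 138.5]
tcp_rot: [-3.141, 0.002, 0.037]
contact_force: [-0.8, 0.8, 1.8]
grip_width: 0.5
```

Now press to the stop.

```bash
python3 -m handwheel '[[[-0.5,0,-4],[0,0,0]],[[-0.5,0,-4],[0,0,0]],[[0,0,-2],[0,0,0]],[[0,0,0],[0,0,0]]]'; python3 -m handwheel '[[[0,0,-1],[0,0,0]],[[0,0,-1],[0,0,0]],[[0,0,0],[0,0,0]]]'
```

```text
time: 18.8
tool_pos: [504.0, 9.1, 129.5]
tcp_rot: [3.142, 0.002, 0.038]
contact_force: [-6.9, -0.3, 8.5]
grip_width: 0.1
time: 19.18
tool_pos: [503.8, 9.0, 128.5]
tcp_rot: [3.141, 0.002, 0.038]
contact_force: [-9.2, -0.3, 17.1]
grip_width: 0.6
```

Same depth and force as the first press. Release, stand clear and look.

```bash
python3 -m handwheel '[[[0,0,30],[0,0,0]],[[-30,0,40],[0,0,0]],[[-45,0,30],[0,0,0]],[[-20,-20,20],[0,0,0]],[[0,-50,10],[0,0,0]],[[0,-50,10],[0,0,0]],[[0,-50,10],[0,0,0]],[[0,-20,0],[0,0,0]],[[0,0,0],[0,0,0]],[[0,0,0],[0,0,0]],[[0,0,0],[0,0,0]],[[0,0,0],[0,0,0]]]'; python3 -m handwheel '[[[0,0,0],[0,0,0]],[[0,0,0],[0,0,0]],[[0,0,0],[0,0,0]],[[0,0,0],[0,0,0]],[[0,0,0],[0,0,0]],[[0,0,0],[0,0,0]],[[0,0,0],[0,0,0]],[[0,0,0],[0,0,0]]]'
python3 - <<'E'
from h import *
o=[]
for n in("top","side"): 
    c=capture(n);o.append(cv2.cvtColor(c["img"],4))
    for d in spot_in("cover_press",n)[:1]: print(n,round(d["score"],2),w(c,d["xyz"]).round(0))
cv2.imwrite("pics/e.png",np.hstack([cv2.resize(o[0][110:310,230:430],(400,400)),cv2.resize(o[1][110:310,200:400],(400,400))]))
E
```

```text
time: 20.68
tool_pos: [410.1, -180.2, 277.4]
tcp_rot: [3.142, -0.0, 0.039]
contact_force: [-0.4, -0.3, -0.6]
grip_width: 0.6
time: 21.68
tool_pos: [410.0, -181.0, 277.3]
tcp_rot: [3.141, 0.0, 0.037]
contact_force: [0.0, -0.4, 0.5]
grip_width: 0.3
top 0.72 [338. 425.   9.]
side 0.7 [538.  27. 116.]
```

View pics/e.png

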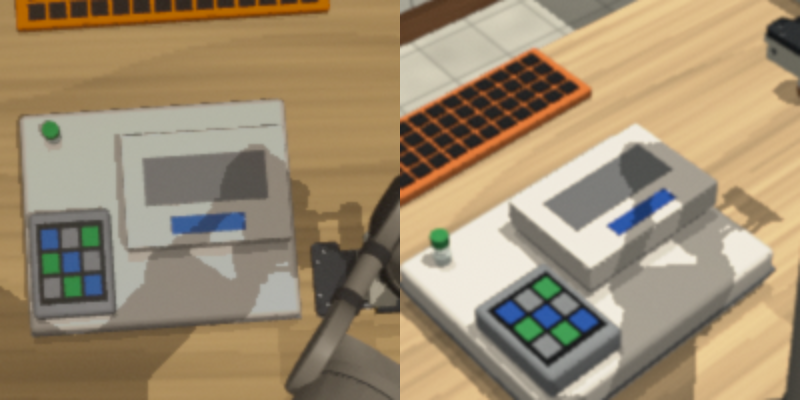

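The cover lies flat on the deck 2.5 s after release, with no gap under its front edge (side crop 600,270). The spare vial and the hood have not moved, and the arm is clear. Handing in.

```bash
python3 -c "
from plant import bot; print(bot.close_job())"
```

```text
the job is handed in; nothing more can be done
None
```

The job is done and handed in at about 22 s on the robot's clock, against the 64 s limit.

- **Cover opened:** I pressed the blue pad to its stop (about 18 N) and let go. The cover swung fully upright.
- **Vial pushed home:** The green-capped vial was in the well at y -82.5. I pushed it until the force rose to 20 N with the fingertips 8 mm above the deck. The next picture showed its cap level with the white ones beside it.
- **Cover shut and relatched:** I pushed the cover over from its hinge side and pressed the pad to the same stop (17 N, same depth as the first press). About 2.5 s after release the pictures showed it flat and latched, with the arm clear.

**Checks:**
- **Nearby items:** The spare vial, hood and white-capped vials looked undisturbed. I did not re-measure the other items on the bench after the first look, but the arm never went near them.
- **Disagreement:** In the last check the top camera's network reported the pad at the marker's position (338, 425), which is clearly a false hit. The side camera's reading (538, 27, 116) matched its reading from before the first press.

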